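Fit the spacer in the wide gap and hold the cover plate tight against it

TASK

The aluminium cover plate lies loose in the grey jig between two blue stop blocks, with a gap on either side of it; only one gap, as you find it, is wide enough for the orange spacer bar. Stand the spacer upright in that gap, all the way down on the jig, without forcing it into the narrow one, and let go of it. Then take the plate by its black knob, slide it flat on the jig until it sits flush against the spacer with the spacer tight against its stop block, and finish still holding the knob and pressing steadily (a firm hand push of 5 to 20 N, no ramming); leave the other things where they are.

Things in the scene. Friction and masses are not known exactly. Their poses are not given: they have to be found in the camera images.
- jig: fixed grey jig base, 100 mm (its x) by 190 mm (its y) by 8 mm thick; origin at the centre of its underside on the bench, z up. The plate slides along the jig's y between two white guide rails (at jig x = +-36 mm, 7 mm wide, 56 mm long, tops 16 mm above the bench). Stop blocks are bolted near its two ends; which end has which varies. Jig place and yaw vary.
- stop_thin: fixed blue stop block, 70 mm (its x, parallel to jig x) by 12 mm (its y) by 16 mm high, at one end of the jig; origin at the centre of its underside, on the jig 8 mm above the bench, 66 mm from the jig centre along jig y (either side). The gap between it and the plate is the wide one, about 17 to 23 mm. Top 24 mm above the bench.
- stop_thick: fixed blue stop block at the other end, the same but 38 mm thick (its y), likewise centred 66 mm from the jig centre; the gap between it and the plate is only about 4 to 10 mm and is not for the spacer.
- plate: loose aluminium cover plate, 60 mm (its x) by 80 mm (its y) by 14 mm thick, about 0.25 kg, lying on the jig with its y along the jig's y; origin at the centre of its underside (8 mm above the bench), top 22 mm above the bench. It has about 2.5 mm play to each guide rail. Sliding it while gripped can itself take up to about 8 N of drag, so a first force does not yet mean contact. Flush, its centre is 60 mm from the centre of stop_thin along jig y; then everything is rigid.
- knob (a point): grasp point on the plate's upright round black knob (20 mm diameter, at the plate's centre): the knob reaches from 24 to 57 mm above the bench; this point is 42 mm above the bench when the plate lies on the jig. Axes as the plate's.
- spacer: the loose orange spacer bar, 56 mm long (its x), 14 mm thick (its y), 56 mm tall, about 0.08 kg, standing upright on the bench; origin at the centre of its underside, z up. The lowest 8 mm taper to a foot 10 mm thick. Grip it across its 14 mm thickness near the top, so that the fingers stay above the plate and stop blocks (22 and 24 mm above the bench) when it stands on the jig; it then rises to 64 mm above the bench.
- spacer_center (a point): centre of the spacer bar, half-way up (28 mm above its underside); axes as the spacer's.
- tape_roll: bystander: blue tape roll, 100 mm across, 19 mm high, lying flat; origin at the centre of its underside
- tip_case: bystander: small blue-grey case 70 x 90 x 29 mm; origin at the centre of its underside
- solder_spool: bystander: black spool with white wound wire, 59 x 72 x 41 mm; origin at the centre of its underside
- marker: bystander: white felt marker with blue cap, 130 mm long, 13 mm thick, lying; origin at the centre of its underside
Not all that is in view belongs to the job. There is more than one size of the spacer; the job needs the larger.

How it is judged (in metres and radians):
On the way:
1. the spacer stands upright in the wide gap, down on the jig, and has been let go (z of spacer in the frame of jig below 0.011 m and angle between spacer's own z axis and vertical below 0.07 rad and horizontal distance between spacer_center and stop_thin below 0.03 m and horizontal distance between spacer_center and plate below 0.062 m and angle between the y axis of spacer and the y axis of jig, either way round below 0.2 rad and contact force between the fingers and spacer below 0.3 N), for 0.2 s.
At the end, for the whole second after the job is handed in: At the end the gripper holds the knob and presses: plate on spacer and spacer on thin stop over 2 N each; spacer upright (0.07 rad) in the wide gap, within 3 mm of fully down, square (0.06 rad), not touched by the fingers; plate flat (0.05 rad, 3 mm), square (0.06 rad) and still (z of each of spacer, plate in the frame of jig below 0.011 m and angle between spacer's own z axis and vertical below 0.07 rad and horizontal distance between spacer_center and stop_thin below 0.024 m and horizontal distance between spacer_center and plate below 0.056 m and angle between the y axis of each of spacer, plate and the y axis of jig, either way round below 0.06 rad and contact force between the fingers and spacer below 0.3 N and angle between plate's own z axis and vertical below 0.05 rad and contact force between plate and spacer above 2 N and contact force between spacer and stop_thin above 2 N and contact force between the fingers and plate above 2 N and linear speed of plate below 0.01 m/s); the arm keeps its last pose, push and grip.
It fails at once if the spacer is forced against the thick stop block (over 5 N) (contact force between spacer and stop_thick above 5 N).
It fails at once if the plate is rammed against the spacer (over 50 N) (contact force between plate and spacer above 50 N).
It fails at once if a bystander is moved by more than 30 mm (distance of any of tape_roll, tip_case, solder_spool, marker from where it was at the start of the episode above 0.03 m).
It also fails if it takes over 45 s, if anything falls off the work surface, if the arm or the gripper's body presses on something with over 40 N, if the wrist force passes 120 N, or if a joint passes its speed limit or range.

ROBOT

A 6-joint arm with a two-finger parallel gripper is mounted at the origin on the work surface; the furniture and walls round the work are solid. World frame = base frame: x ahead of the robot, y to its left, z up, the work surface at z = 0. Lengths are in mm, angles in degrees, forces in N, time in s.
With the tool pointing down it reaches from about 425 to 950 mm from the base axis. Payload 14.7 kg.
Tool frame: the origin (TCP) lies between the finger pads; the fingertips stand 22 mm ahead of it and the grasp point (between the pads) lies 3 mm ahead of it; z points along the fingers, x is the direction in which the jaws open and shut, and the axes are right-handed (so a half turn about z gives the same grasp; the last joint's range is limited). The gripper opens to 85 mm and grips with 20 to 120 N. Pads are 22 mm wide; open, the fingers measure 114 mm over their backs; the gripper's body (76 mm by 85 mm) begins 54 mm behind the grasp point. The pads swing forward as they close: fully open they stand 13 mm farther back than shut.
Start: joints at [-70.623, 27.513, 91.461, -0, 61.026, -2.67], TCP at [244.008, -602.455, 253.297] pointing down, gripper open.
Joint ranges: [-157.49, 157.49], [-46.99, 117.5], [13.45, 153.17], [-89.5, 269.5], [5.16, 153.95], [-167.48, 167.48]. Speed limits (degrees/s): [108.29, 108.29, 136.94, 172.46, 172.46, 172.46].

INTERFACE

Orientations are given as [roll, pitch, yaw] about the fixed x, y, z axes, in that order (R = Rz(yaw) Ry(pitch) Rx(roll)).
In Python, from workcell import robot, camera gives the robot as it stands.
- The arm moves only by the tool send_rows, never from a script. Its arguments are lists of equal length, an entry for each row: "delta_pos": the shift along the tool's x, y, z in m, a list of three; "yaw": the turn about the tool's z in rad; "claw": the closure in counts, from 0 (fully open) to 255 (shut). A call has 1 to 20 rows; each row shifts and turns the commanded pose from where the row before left it, along the tool's axes as they then stand; what a row does not reach is not made up. A row lasts 1/8 s, in which the tool goes at most 62.5 mm and 10.7 degrees, less where a joint would pass 70% of its speed; a pose out of reach is approached as far as the arm can. A call is refused whole if a number of a shift passes 0.0625 or a number of a turn 0.188, either way. A call with a gripper value outside its range is refused whole. The fingers move at their own pace and stop on an object; "force" is the grip in N (left out, the last holds). Time passes only in rows, so rows that do not move let the fingers close. It gives the time, the measured TCP pose, the force and the opening at its end, in the units of the state.
- robot.get_obs(): the state, without advancing time (a new reading comes with each control period).
- camera(name): name is "scene" or "top"; returns a dict with "img" (480x640x3 uint8, red, green, blue), "vertical_fov" (degrees; the focal length in pixels is half the picture's height over the tangent of half this angle, whatever the lens; pixels are square), "cx", "cy" (the principal point, pixels), "xyz" and "orientation" of the camera in the world. Camera axes: x right, y up, looking along -z (the intrinsics and any distortion apply to the point x, -y, -z); pixel columns grow to the right and rows downward; lengths in mm; the calibration is good to about 2 mm. A picture is of the moment at which its call begins. There is no depth.
- robot.job_done(): hands the job in, once; it reports no verdict.
The state is a dict: "time": time; "q": joint angles; "qvel": joint speeds; "joint_efforts": joint torques, N m; "tool_pos": TCP position; "tcp_rot": TCP orientation; "force": force on the tool from outside, world axes, zero at the start; "wrist_torque": the same for the moment, N m; "width": opening from 0.0 (shut) to 1.0 (fully open).
Only numpy, scipy, OpenCV 4.12 (cv2) and the standard library are available. Lean on these libraries where they do the work, as an engineer would, in place of code of your own. Each camera call takes 0.05 s, during which the arm holds its last target.

## Working session

There is one attempt and no reset: what is moved stays moved. The work goes in short steps, Python scripts to look and compute and a tool call to move; the robot and the scene stay as the last step left them, time stands still between calls to the robot, and variables do not carry over. Pictures are saved under pics/ and viewed, and the job is handed in when it is done.

Besides the shell and the picture viewer there is one more tool, called after "Emit:" by a JSON object that holds its "api" and its "payload", one argument or row to a line. send_rows: Moves the arm, as the interface text tells. Its arguments: {"type":"object","properties":{"delta_pos":{"type":"array"},"yaw":{"type":"array"},"claw":{"type":"array"},"force":{"type":"number"}},"required":["delta_pos","yaw","claw"]}

```bash
ls; mkdir -p pics; python3 - <<'E'
from workcell import robot, camera
import cv2
print(robot.get_obs())
for n in ("scene","top"):
    c=camera(n); cv2.imwrite(f"pics/{n}0.png",c["img"][:,:,::-1]); print(n,{k:v for k,v in c.items() if k!="img"})
E
```

```text
pics
{'time': 0.0, 'q': array([-7.06226681e+01,  2.75511618e+01,  9.14950776e+01,  6.35424665e-04,
        6.10269071e+01, -2.66715165e+00]), 'qvel': array([ 0.00130834,  0.0067064 , -0.00479553, -0.07949687, -0.05536025,
        0.04980597]), 'joint_efforts': array([-6.36025710e-03, -9.50661492e+01, -4.30193460e+01, -4.29424053e-04,
        1.22403097e-02,  1.23632049e-05]), 'tool_pos': array([ 243.87972656, -602.07590692,  252.64895132]), 'tcp_rot': array([-1.79996041e+02,  7.30413539e-02, -6.79558221e+01]), 'force': array([-1.15544803, -0.88186942, -0.29110998]), 'wrist_torque': array([-0.03649378, -0.01734688,  0.01386457]), 'width': 1.0038388213952136}
scene {'vertical_fov': 54.06306738546065, 'cx': 315.7449603451541, 'cy': 241.72087324082293, 'xyz': array([ 101.48938914, -469.85060931,  629.89154312]), 'orientation': array([ 48.93061237,  -0.20953648, -38.52371331])}
top {'vertical_fov': 51.97452297357162, 'cx': 319.95348888165574, 'cy': 239.21860755428392, 'xyz': array([ 292.19960435,   53.46264771, 1240.17483036]), 'orientation': array([  8.78263063,  -0.22967011, -89.50606869])}
```

View pics/scene0.png

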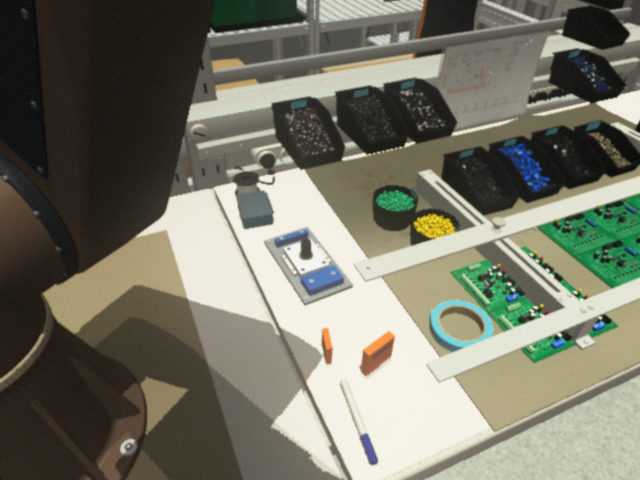

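View pics/top0.png

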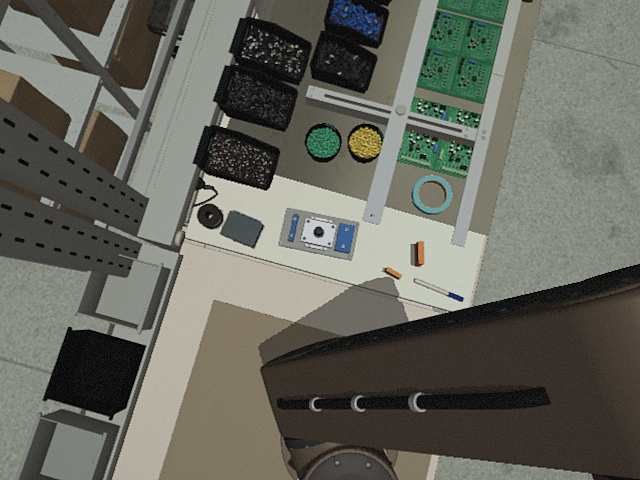

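```bash
cat > h.py <<'E'
import numpy as np, cv2
from scipy.spatial.transform import Rotation as R
from workcell import robot, camera
def ray(c,u,v):
    f=240/np.tan(np.radians(c["vertical_fov"]/2))
    d=np.array([(u-c["cx"])/f,-(v-c["cy"])/f,-1.])
    return R.from_euler("xyz",c["orientation"],degrees=True).apply(d)
def pt(c,u,v,z):
    d=ray(c,u,v); return c["xyz"]+d*(z-c["xyz"][2])/d[2]
def proj(c,p):
    f=240/np.tan(np.radians(c["vertical_fov"]/2))
    q=R.from_euler("xyz",c["orientation"],degrees=True).inv().apply(np.array(p)-c["xyz"])
    return np.array([c["cx"]+f*q[0]/-q[2], c["cy"]-f*q[1]/-q[2]])
def tri(c1,p1,c2,p2):
    d1=ray(c1,*p1);d2=ray(c2,*p2)
    s=np.linalg.lstsq(np.c_[d1,-d2],c2["xyz"]-c1["xyz"],rcond=None)[0]
    a=c1["xyz"]+s[0]*d1;b=c2["xyz"]+s[1]*d2
    return (a+b)/2,np.linalg.norm(a-b)
E
python3 - <<'E'
from h import *
t=camera("top");s=camera("scene")
cv2.imwrite("pics/tz.png",cv2.resize(t["img"][190:310,270:470,::-1],None,fx=4,fy=4,interpolation=cv2.INTER_CUBIC))
cv2.imwrite("pics/sz.png",cv2.resize(s["img"][220:390,255:415,::-1],None,fx=3.5,fy=3.5,interpolation=cv2.INTER_CUBIC))
for c,n in((t,"t"),(s,"s")):
    hsv=cv2.cvtColor(c["img"],cv2.COLOR_RGB2HSV)
    for nm,lo,hi in(("or",(3,150,60),(18,255,255)),("bl",(105,120,50),(122,255,255))):
        m=cv2.inRange(hsv,lo,hi)
        for k in cv2.findContours(m,0,2)[0]:
            if cv2.contourArea(k)>25: print(n,nm,cv2.contourArea(k),np.round(cv2.minAreaRect(k)[0],1),np.round(cv2.boxPoints(cv2.minAreaRect(k)),1).tolist())
E
```

```text
t or 40.0 [392.9 272.2] [[384.6000061035156, 270.79998779296875], [386.5, 266.79998779296875], [401.1000061035156, 273.6000061035156], [399.29998779296875, 277.6000061035156]]
t or 102.0 [419.  253.5] [[415.0, 242.0], [423.0, 242.0], [423.0, 265.0], [415.0, 265.0]]
t bl 40.5 [455.5 296.4] [[448.0, 295.1000061035156], [449.5, 291.70001220703125], [463.0, 297.70001220703125], [461.5, 301.1000061035156]]
t bl 359.5 [344.2 237.7] [[334.29998779296875, 249.5], [339.6000061035156, 223.10000610351562], [354.0, 226.0], [348.70001220703125, 252.3000030517578]]
t bl 53.0 [293.5 223.8] [[289.1000061035156, 233.10000610351562], [293.5, 213.39999389648438], [298.0, 214.39999389648438], [293.6000061035156, 234.10000610351562]]
t bl 781.5 [356.2  16.6] [[326.8999938964844, 17.899999618530273], [337.5, -6.0], [385.3999938964844, 15.300000190734863], [374.79998779296875, 39.099998474121094]]
s or 241.5 [378.6 343.6] [[363.0, 349.70001220703125], [389.20001220703125, 330.70001220703125], [394.20001220703125, 337.6000061035156], [368.1000061035156, 356.6000061035156]]
s or 97.0 [326.4 339.2] [[321.5, 3
[... 192 characters left out ...]
.0], [425.0, -0.20000000298023224], [428.0, 0.4000000059604645], [419.79998779296875, 37.599998474121094]]
s bl 56.0 [557.3 343.3] [[551.0, 344.0], [558.0, 337.0], [563.5, 342.5], [556.5, 349.5]]
s bl 42.5 [511.6 297. ] [[505.8999938964844, 295.70001220703125], [515.5, 292.5], [517.4000244140625, 298.20001220703125], [507.79998779296875, 301.3999938964844]]
s bl 446.0 [321.7 277.5] [[301.70001220703125, 277.1000061035156], [336.79998779296875, 264.3999938964844], [341.70001220703125, 277.8999938964844], [306.6000061035156, 290.70001220703125]]
s bl 920.0 [526.8 164.4] [[498.0, 149.0], [517.0999755859375, 133.1999969482422], [555.5999755859375, 179.89999389648438], [536.5, 195.6999969482422]]
```

View pics/tz.png

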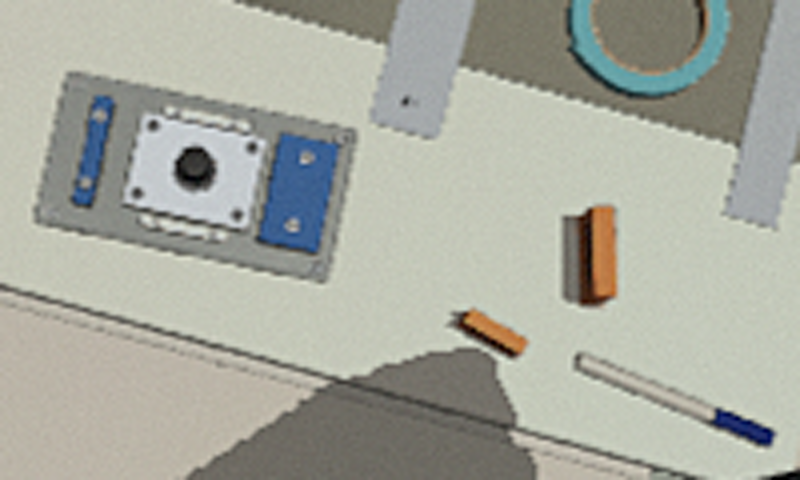

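View pics/sz.png

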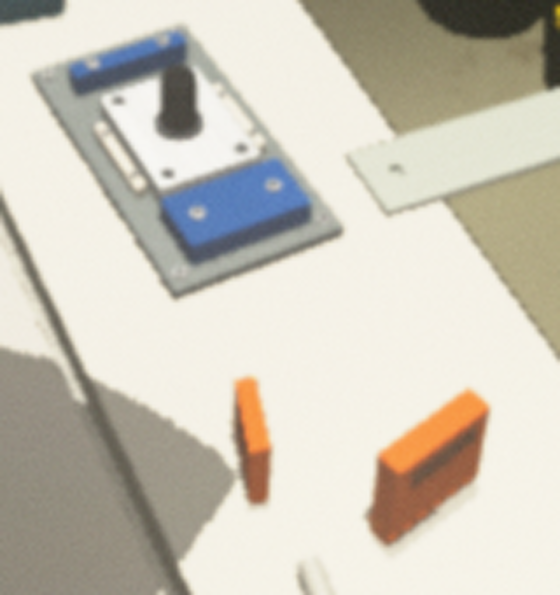

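```bash
cat > m.py <<'E'
from h import *
t=camera("top");s=camera("scene")
T=lambda x,y:(270+(x+.5)/4-.5,190+(y+.5)/4-.5)
S=lambda x,y:(255+(x+.5)/3.5-.5,220+(y+.5)/3.5-.5)
def poly(c,f,P,z,name):
    Q=np.array([pt(c,*f(*p),z)[:2] for p in P])
    e=[np.round(np.linalg.norm(Q[i]-Q[(i+1)%4]),1) for i in range(4)]
    a=[np.round(np.degrees(np.arctan2(*(Q[(i+1)%4]-Q[i])[::-1])),1) for i in range(4)]
    print(name,"ctr",Q.mean(0).round(1),"edges",e,"ang",a)
    return Q
E
python3 - <<'E'
from m import *
poly(t,T,[(70,72),(355,130),(327,282),(36,218)],8,"jig top")
poly(s,S,[(33,75),(187,27),(342,232),(175,296)],8,"jig scene")
poly(t,T,[(97,96),(113,98),(94,207),(74,204)],24,"thin top")
poly(s,S,[(70,70),(181,32),(187,46),(78,86)],24,"thin scene")
poly(t,T,[(280,132),(338,143),(318,252),(258,241)],24,"thick top")
poly(s,S,[(163,204),(275,160),(309,194),(190,241)],24,"thick scene")
poly(t,T,[(140,113),(268,136),(253,230),(123,205)],22,"plate top")
poly(t,T,[(592,208),(614,207),(614,298),(594,300)],56,"spacer top")
poly(s,S,[(378,458),(470,392),(489,408),(397,474)],56,"spacer scene")
print("knob",pt(t,*T(195,166),57),pt(s,*S(177,73),57))
print(tri(t,T(195,166),s,S(177,73)))
print(tri(t,T(603,253),s,S(433,433)))
print("frame bar end",[tri(t,T(*a),s,S(*b)) for a,b in(((372,122),(347,155)),((437,138),(387,213)))])
E
```

```text
jig top ctr [497.6  53.2] edges [np.float64(185.6), np.float64(99.1), np.float64(188.0), np.float64(96.5)] ang [np.float64(-101.2), np.float64(169.6), np.float64(78.0), np.float64(-11.8)]
jig scene ctr [496.   51.3] edges [np.float64(98.5), np.float64(186.8), np.float64(96.6), np.float64(187.9)] ang [np.float64(-12.0), np.float64(-102.3), np.float64(168.7), np.float64(78.3)]
thin top ctr [509.6 117.4] edges [np.float64(10.2), np.float64(70.3), np.float64(12.6), np.float64(70.2)] ang [np.float64(-96.7), np.float64(171.2), np.float64(81.9), np.float64(-10.8)]
thin scene ctr [509.1 115.2] edges [np.float64(70.6), np.float64(13.1), np.float64(69.6), np.float64(14.6)] ang [np.float64(-9.8), np.float64(-112.5), np.float64(171.6), np.float64(72.9)]
thick top ctr [484.9 -10.5] edges [np.float64(37.0), np.float64(70.2), np.float64(37.9), np.float64(70.5)] ang [np.float64(-100.4), np.float64(169.7), np.float64(80.0), np.float64(-11.1)]
thick scene ctr [485.1  -9. ] edges [np.float64(67.1), np.float64(30.4), np.float64(69.8), np.float64(29.6)] ang [np.float64(-9.3), np.float64(-94.8), np.float6
[... 336 characters left out ...]
t64(-86.8), np.float64(178.7), np.float64(96.2), np.float64(-0.0)]
spacer scene ctr [ 443.7 -194. ] edges [np.float64(55.0), np.float64(11.2), np.float64(54.5), np.float64(10.8)] ang [np.float64(0.6), np.float64(-88.6), np.float64(-179.9), np.float64(93.9)]
knob [494.96147396  54.31590975  57.        ] [499.38550614  58.01868849  57.        ]
(array([494.99900307,  53.82496482,  61.9338109 ]), np.float64(1.9951585011999824))
(array([ 443.82048166, -193.5740309 ,   55.08782358]), np.float64(0.5302811763958547))
frame bar end [(array([520.90980944, -52.55058689,  67.2151848 ]), np.float64(0.8656264362695872)), (array([511.70143257, -92.07479587,  64.12374096]), np.float64(1.5551833544084948))]
```

Emit:
{"api": "send_rows", "payload": {
  "delta_pos": [
    [0,0,0],
    [0,0,0],
    [0,0,0],
    [-0.0408,-0.02,0.01],
    [-0.0408,-0.02,0.01],
    [-0.0408,-0.02,0.01],
    [-0.0408,-0.02,0.01],
    [-0.0408,-0.02,0.01],
    [-0.0408,-0.02,0.01],
    [-0.0408,-0.02,0.01],
    [-0.0408,-0.02,0.01],
    [-0.0408,-0.02,0.01],
    [-0.0408,-0.02,0.01],
    [0,0,0],
    [0,0,0]
  ],
  "yaw": [0.128,0.128,0.129,0,0,0,0,0,0,0,0,0,0,0,0],
  "claw": [110,110,110,110,110,110,110,110,110,110,110,110,110,110,110],
  "force": 40
}}

```text
time: 2.17
tool_pos: [444.2, -194.6, 153.4]
tcp_rot: [-180.0, -0.0, -90.0]
force: [-0.7, 0.3, 0.9]
width: 0.575
```

Emit:
{"api": "send_rows", "payload": {
  "delta_pos": [
    [-0.0008,0.0003,0.03],
    [0,0,0.03],
    [0,0,0.025],
    [0,0,0.015],
    [0,0,0.006],
    [0,0,0],
    [0,0,0]
  ],
  "yaw": [0,0,0,0,0,0,0],
  "claw": [110,110,110,110,110,110,110]
}}

```text
time: 3.05
tool_pos: [444.2, -194.0, 48.0]
tcp_rot: [-179.9, -0.0, -90.0]
force: [-0.2, -0.4, -0.0]
width: 0.569
```

```bash
python3 - <<'E'
from h import *
for n in("top","scene"):
    c=camera(n); o=robot.get_obs()["tool_pos"]; u=proj(c,o).astype(int); print(n,u,o)
    y,x=max(u[1]-60,0),max(u[0]-80,0)
    cv2.imwrite(f"pics/g_{n}.png",cv2.resize(c["img"][y:y+120,x:x+160,::-1],None,fx=4,fy=4,interpolation=cv2.INTER_CUBIC))
E
```

```text
top [419 253] [ 444.19023081 -193.9202422    47.97041289]
scene [378 346] [ 444.18159915 -193.86360755   47.92460933]
```

View pics/g_scene.png

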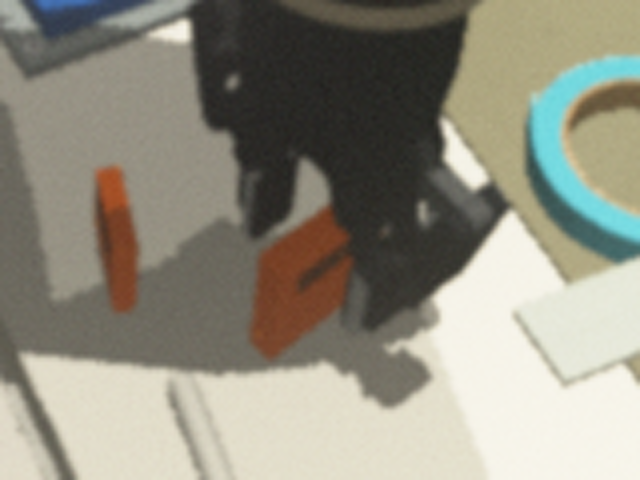

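View pics/g_top.png

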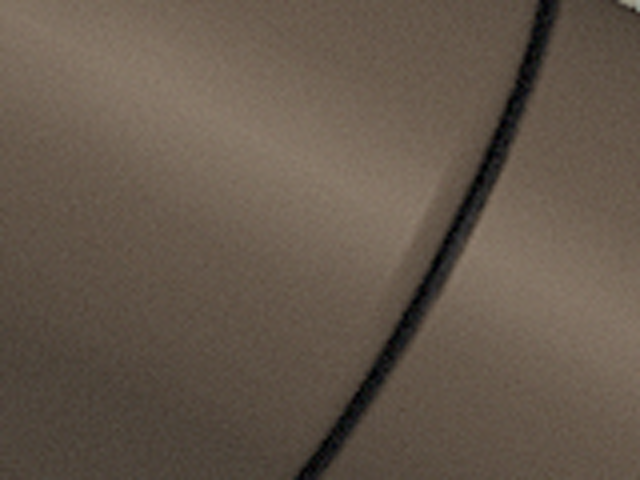

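Scene view: the fingers (near 260,215 and 365,300 in the zoom) straddle the large orange spacer. The top view is blocked by the arm. Closing now.

Emit:
{"api": "send_rows", "payload": {
  "delta_pos": [
    [0,0,0.001],
    [0,0,0],
    [0,0,0],
    [0,0,0],
    [0,0,0],
    [0,0,0]
  ],
  "yaw": [0,0,0,0,0,0],
  "claw": [255,255,255,255,255,255],
  "force": 40
}}

```text
time: 3.9
tool_pos: [443.9, -193.7, 46.5]
tcp_rot: [-180.0, -0.0, -90.0]
force: [-0.4, 0.9, 5.7]
width: 0.158
```

Emit:
{"api": "send_rows", "payload": {
  "delta_pos": [
    [0,0,-0.02],
    [0,0,-0.03],
    [0,0,-0.04],
    [0,0,-0.03],
    [0,0,0],
    [0,0,0]
  ],
  "yaw": [0,0,0,0,0,0],
  "claw": [255,255,255,255,255,255]
}}

```text
time: 4.65
tool_pos: [443.5, -193.5, 165.8]
tcp_rot: [180.0, 0.0, -90.0]
force: [-0.0, -0.4, -1.1]
width: 0.161
```

```bash
python3 - <<'E'
from h import *
c=camera("scene"); o=robot.get_obs(); print(o["tool_pos"],o["force"])
u=proj(c,o["tool_pos"]).astype(int);y,x=max(u[1]-60,0),max(u[0]-80,0); print(u)
cv2.imwrite("pics/l.png",cv2.resize(c["img"][y:y+120,x:x+160,::-1],None,fx=4,fy=4,interpolation=cv2.INTER_CUBIC))
# target: gap centre from jig frame
t=camera("top")
E
```

```text
[ 443.26273013 -193.4131165   165.46492271] [-0.09455111  0.9472462  -1.08238826]
[385 292]
```

View pics/l.png

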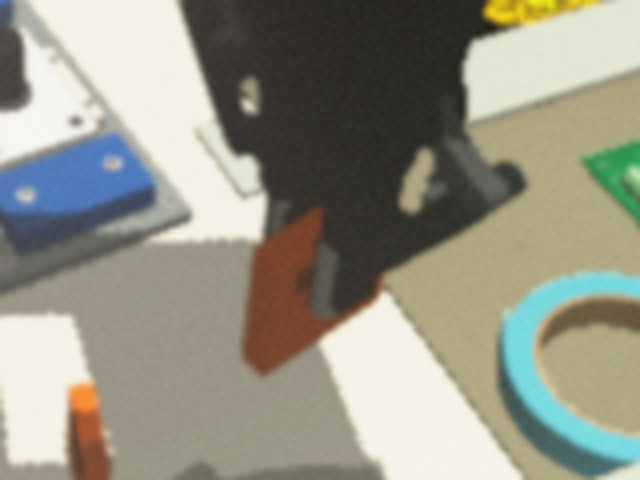

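```bash
python3 - <<'E'
from h import *
C=np.array([497.2,53.0]);a=np.radians(-11)
ex=np.array([np.cos(a),np.sin(a)]);ey=np.array([-ex[1],ex[0]])
for n in("top","scene"):
    c=camera(n); im=cv2.imread(f"pics/{n}0.png")
    for z in(8,24):
        ys=np.arange(-100,100,.5);xs=np.arange(-56,56,.5)
        f=240/np.tan(np.radians(c["vertical_fov"]/2))
        Y,X=np.meshgrid(ys[::-1],xs[::-1]) # rows=x (up +), cols=y (left +)
        P=np.stack([C[0]+X*ex[0]+Y*ey[0],C[1]+X*ex[1]+Y*ey[1],np.full(X.shape,z)],-1).reshape(-1,3)
        q=R.from_euler("xyz",c["orientation"],degrees=True).inv().apply(P-c["xyz"])
        mu=(c["cx"]-f*q[:,0]/q[:,2]).reshape(X.shape).astype("f4");mv=(c["cy"]+f*q[:,1]/q[:,2]).reshape(X.shape).astype("f4")
        w=cv2.remap(im,mu,mv,cv2.INTER_CUBIC)
        cv2.imwrite(f"pics/r_{n}{z}.png",cv2.resize(w,None,fx=2,fy=2))
        # profiles along y averaged over a narrow x band off knob
        for xb in((-28,-14),(14,28)):
            sel=(xs[::-1]>xb[0])&(xs[::-1]<xb[1])
            p=w[sel].mean(0)
            sat=p[:,0]-p[:,2]; br=p[:,2]
            yy=ys[::-1]
            def edges(v,th):
                i=np.where(np.abs(np.gradient(v))>th)[0]
                g=np.gradient(v); out=[]
                for k in range(2,len(v)-2):
                    if abs(g[k])>th and abs(g[k])==max(abs(g[k-2:k+3])): out.append((round(float(yy[k]),1),round(float(g[k]),1)))
                return out
            print(n,z,xb,"blue-red",edges(sat,4),"red",edges(br,4))
E
```

```text
top 8 (-28, -14) blue-red [(74.5, 10.4), (70.5, -5.1), (66.0, 6.6), (62.0, -11.4), (-46.0, 15.4), (-61.0, -7.2), (-69.0, 7.9), (-84.0, -14.1)] red [(96.5, -9.2), (75.0, -10.1), (71.0, 7.0), (65.5, -8.4), (61.0, 12.1), (43.0, 8.9), (37.5, -9.8), (33.0, 9.6), (-27.5, -8.5), (-32.5, 10.9), (-37.0, -9.4), (-45.0, -11.9), (-61.0, 7.7), (-63.5, 5.2), (-69.0, -9.6), (-84.0, 12.3), (-90.5, -5.3), (-94.5, 10.0)]
top 8 (14, 28) blue-red [(74.5, 10.2), (69.5, -4.5), (65.5, 5.6), (61.5, -13.4), (-46.0, 15.3), (-62.0, -6.9), (-70.5, 5.3), (-84.0, -14.1)] red [(96.5, -9.8), (76.0, -10.6), (64.5, -10.1), (61.0, 14.1), (42.5, 11.7), (36.5, -7.1), (31.0, 6.0), (11.0, -5.3), (-2.0, 4.7), (-4.5, 4.4), (-27.0, -7.9), (-33.5, 10.2), (-38.0, -10.1), (-45.0, -11.6), (-61.5, 10.3), (-67.5, -4.2), (-70.5, -4.5), (-84.5, 11.4), (-90.5, -4.9), (-94.5, 10.6)]
top 24 (-28, -14) blue-red [(73.0, 10.4), (69.0, -5.2), (64.5, 7.2), (60.5, -11.5), (-46.0, 15.3), (-60.5, -7.8), (-68.5, 8.3), (-83.5, -14.1)] red [(95.0, -9.4), (73.5, -10.4), (69.5, 7.6), (64.0, -8.7), (59.5, 11.9), (42.0, 10.8), (36.5, -10.6), (32.0, 9
[... 748 characters left out ...]
7.5, 15.9)]
scene 8 (14, 28) blue-red [(91.5, 8.5), (78.0, -5.2), (-30.5, 10.5), (-69.5, -7.8)] red [(93.5, -8.9), (-25.5, -10.5), (-82.5, 8.7), (-92.5, -7.1), (-97.5, 16.5)]
scene 24 (-28, -14) blue-red [(75.0, 4.3), (-45.0, 10.6), (-58.5, -6.3), (-67.5, 6.1), (-83.0, -6.9)] red [(77.5, -6.6), (64.5, -5.9), (45.5, 8.0), (42.5, 8.4), (30.5, 5.4), (-27.0, -5.5), (-32.5, 5.8), (-39.5, -10.5), (-45.0, -5.1), (-58.5, 6.7), (-67.5, -6.4), (-94.5, 9.4)]
scene 24 (14, 28) blue-red [(74.0, 4.8), (60.5, -4.3), (-45.5, 10.4), (-58.5, -5.4), (-67.0, 6.9), (-83.0, -7.8)] red [(77.0, -7.4), (65.0, -4.4), (-27.5, -5.3), (-33.5, 5.4), (-40.5, -10.1), (-58.5, 4.9), (-67.0, -6.9), (-94.0, 8.1), (-95.5, 8.1)]
```

View pics/r_top24.png

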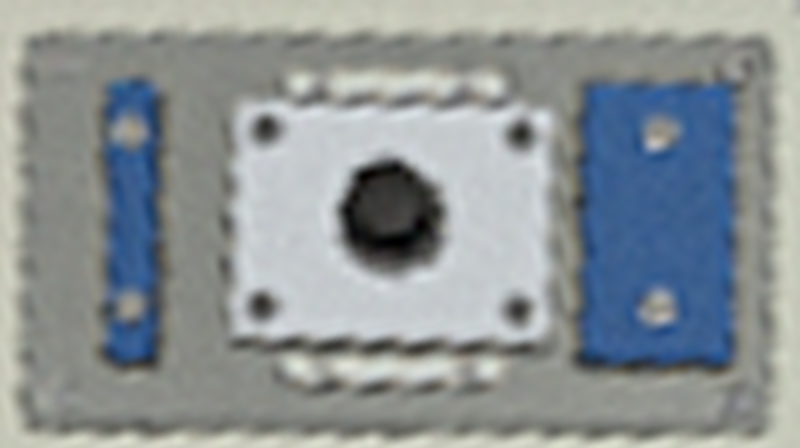

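View pics/r_scene24.png

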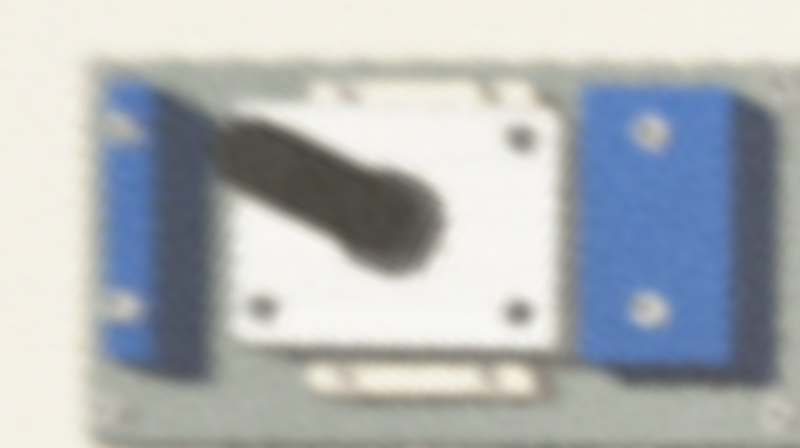

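Emit:
{"api": "send_rows", "payload": {
  "delta_pos": [
    [0,0,0],
    [0,0,0],
    [-0.0303,-0.0006,0],
    [-0.0303,-0.0006,0],
    [-0.0303,-0.0006,0],
    [-0.0303,-0.0006,0],
    [-0.0303,-0.0006,0],
    [-0.0303,-0.0006,0],
    [-0.0303,-0.0006,0],
    [-0.0303,-0.0006,0],
    [-0.0303,-0.0006,0],
    [-0.0303,-0.0006,0],
    [0,0,0],
    [0,0,0]
  ],
  "yaw": [0.096,0.096,0,0,0,0,0,0,0,0,0,0,0,0],
  "claw": [255,255,255,255,255,255,255,255,255,255,255,255,255,255]
}}

```text
time: 6.6
tool_pos: [507.1, 102.3, 165.7]
tcp_rot: [179.9, -0.0, -101.0]
force: [0.1, 0.5, -1.0]
width: 0.159
```

Emit:
{"api": "send_rows", "payload": {
  "delta_pos": [
    [-0.0006,0.0003,0.03],
    [0,0,0.03],
    [0,0,0.02],
    [0,0,0.008],
    [0,0,0],
    [0,0,0]
  ],
  "yaw": [0,0,0,0,0,0],
  "claw": [255,255,255,255,255,255]
}}

```text
time: 7.35
tool_pos: [507.8, 103.1, 79.0]
tcp_rot: [-179.9, 0.0, -101.0]
force: [0.2, 0.3, -1.3]
width: 0.156
```

```bash
python3 - <<'E'
from h import *
for n in("scene","top"):
    c=camera(n); o=robot.get_obs(); print(o["tool_pos"],o["force"])
    cv2.imwrite(f"pics/d_{n}.png",cv2.resize(c["img"][200:300,220:380,::-1],None,fx=5,fy=5,interpolation=cv2.INTER_CUBIC))
E
```

```text
[507.84333499 103.13881826  79.05756149] [ 0.83079766  0.51022369 -1.48504685]
[507.87926725 103.22980449  79.07825918] [ 0.39515752 -1.39443611 -1.12348696]
```

View pics/d_scene.png

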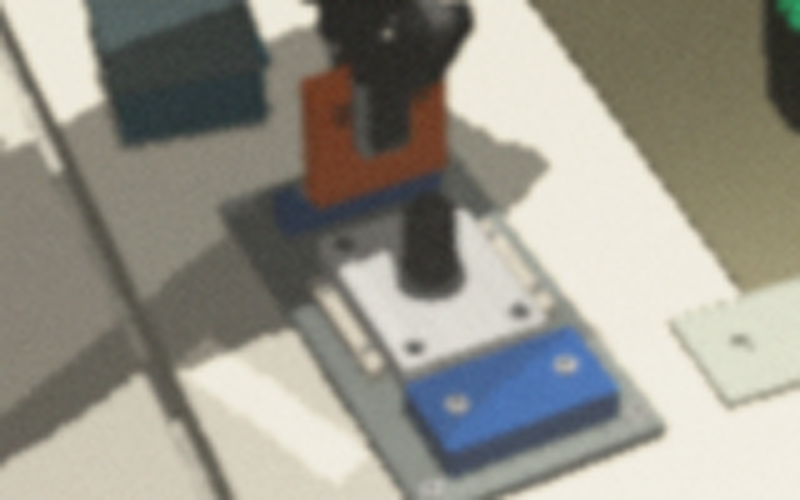

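View pics/d_top.png

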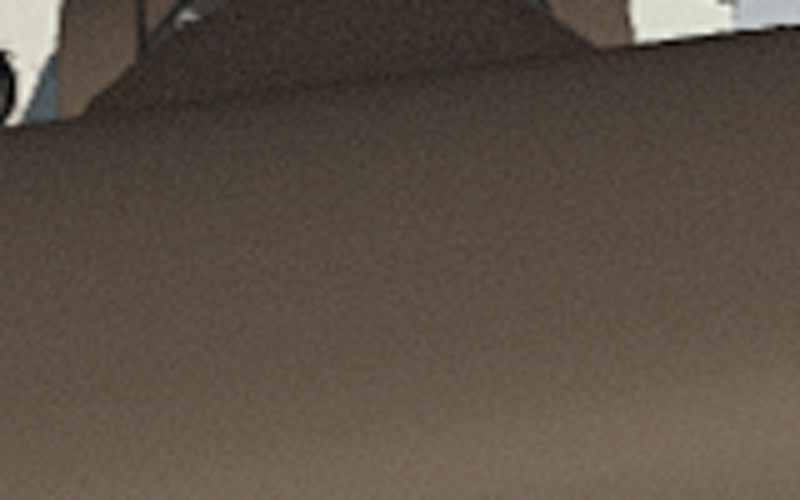

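```bash
python3 - <<'E'
from h import *
c=camera("scene");C=np.array([497.2,53.0]);a=np.radians(-11)
ex=np.array([np.cos(a),np.sin(a)]);ey=np.array([-ex[1],ex[0]])
o=robot.get_obs()["tool_pos"][:2]-C; print("tcp jig",o@ex,o@ey)
S=lambda u,v:(220+(u+.5)/5-.5,200+(v+.5)/5-.5)
for z in(31,32.5,34):
  for p in((314,208),(445,168)):
    q=pt(c,*S(*p),z)[:2]-C; print(z,p,q@ex,q@ey)
# predicted pixels of gap centre foot lower edge corners
for y in(-5,):
  for x in(-28,28):
    w=C+o@ex*ex+o@ey*ey+x*ex+y*ey; u=proj(c,[*w,32.5]); print("pred",(u-[220,200]+.5)*5-.5)
E
```

```text
tcp jig 0.8155495157788728 51.38960353187839
31 (314, 208) -25.909482758310705 50.73314587540201
31 (445, 168) 30.158170145853113 48.964242084897975
32.5 (314, 208) -26.567614134099614 49.13148026086399
32.5 (445, 168) 29.359610206125065 47.36700691476376
34 (314, 208) -27.22574550988863 47.52981464632595
34 (445, 168) 28.56105026639689 45.76977174462965
pred [315.48920694 212.62180328]
pred [444.88942201 169.82351853]
```

Emit:
{"api": "send_rows", "payload": {
  "delta_pos": [
    [0.0008,0.0006,0],
    [0,0,0.004],
    [0,0,0.004],
    [0,0,0.004],
    [0,0,0.003],
    [0,0,0.003],
    [0,0,0]
  ],
  "yaw": [0,0,0,0,0,0,0],
  "claw": [255,255,255,255,255,255,255]
}}

```text
time: 8.38
tool_pos: [506.5, 102.5, 60.1]
tcp_rot: [180.0, -0.0, -101.0]
force: [-0.4, -0.2, -0.8]
width: 0.162
```

Emit:
{"api": "send_rows", "payload": {
  "delta_pos": [
    [0,0,0.002],
    [0,0,0.002],
    [0,0,0.001],
    [0,0,0.001],
    [0,0,0]
  ],
  "yaw": [0,0,0,0,0],
  "claw": [255,255,255,255,255]
}}

```text
time: 9.0
tool_pos: [506.6, 102.6, 54.5]
tcp_rot: [-180.0, 0.0, -101.0]
force: [-1.5, -1.0, 4.6]
width: 0.157
```

Emit:
{"api": "send_rows", "payload": {
  "delta_pos": [
    [0,0,0],
    [0,0,0],
    [0,0,0],
    [0,0,0],
    [0,0,0]
  ],
  "yaw": [0,0,0,0,0],
  "claw": [200,175,165,165,165]
}}

```text
time: 9.62
tool_pos: [506.6, 102.6, 54.3]
tcp_rot: [180.0, -0.0, -101.0]
force: [-0.6, -0.7, -0.7]
width: 0.352
```

Emit:
{"api": "send_rows", "payload": {
  "delta_pos": [
    [0,0,-0.01],
    [0,0,-0.025],
    [0,0,-0.03],
    [0,0,-0.04],
    [0,0,-0.04],
    [0,0,0],
    [0,0,0]
  ],
  "yaw": [0,0,0,0,0,0,0],
  "claw": [165,165,165,165,165,165,165]
}}

```text
time: 10.5
tool_pos: [506.4, 102.5, 199.4]
tcp_rot: [-180.0, 0.0, -101.0]
force: [-1.4, 0.1, -1.1]
width: 0.351
```

```bash
python3 - <<'E'
from h import *
c=camera("scene"); o=robot.get_obs(); print(o["tool_pos"],o["force"])
cv2.imwrite("pics/e.png",cv2.resize(c["img"][200:300,220:380,::-1],None,fx=5,fy=5,interpolation=cv2.INTER_CUBIC))
E
```

```text
[506.08907987 102.47061536 198.83716067] [ 0.27234666 -0.28671103 -0.23159086]
```

View pics/e.png

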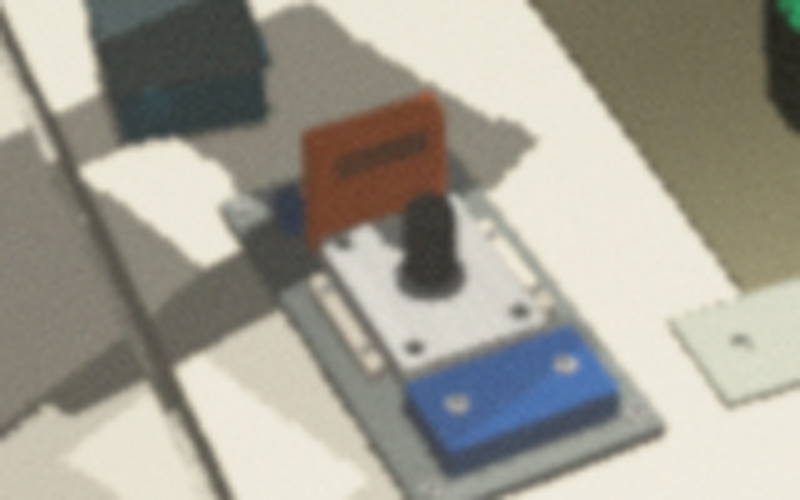

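Emit:
{"api": "send_rows", "payload": {
  "delta_pos": [
    [0.0165,0,0],
    [0.016,0,0],
    [0.016,0,0],
    [0,0,0.03],
    [0,0,0.03],
    [0,0,0.03],
    [0,0,0.02],
    [0,0,0],
    [0,0,0]
  ],
  "yaw": [0,0,0,0,0,0,0,0,0],
  "claw": [140,140,140,140,140,140,140,140,140]
}}

```text
time: 11.68
tool_pos: [497.7, 54.5, 89.9]
tcp_rot: [-180.0, 0.0, -101.0]
force: [-0.7, 0.2, 0.5]
width: 0.451
```

```bash
python3 - <<'E'
from h import *
c=camera("scene"); o=robot.get_obs(); print(o["tool_pos"],o["width"])
cv2.imwrite("pics/k.png",cv2.resize(c["img"][200:300,220:380,::-1],None,fx=5,fy=5,interpolation=cv2.INTER_CUBIC))
E
```

```text
[497.85504219  54.61695738  90.13346196] 0.45137338034508356
```

View pics/k.png

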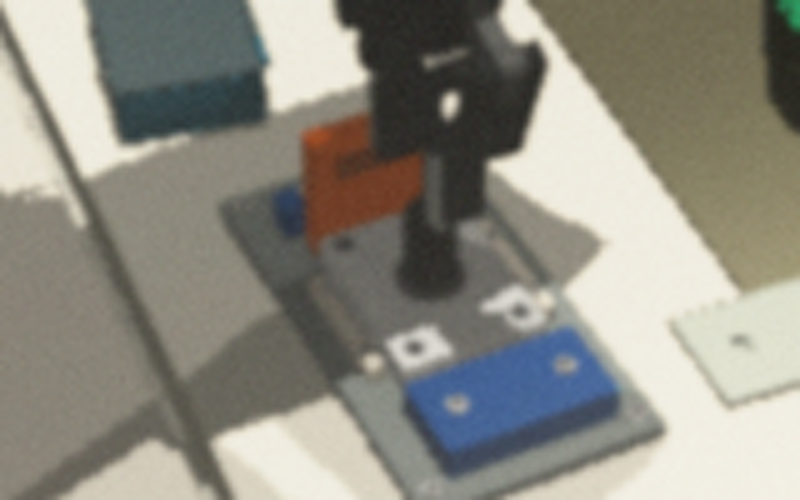

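```bash
python3 - <<'E'
from h import *
c=camera("scene"); o=robot.get_obs()["tool_pos"]
for z in(57,40,24): print(z,(proj(c,[o[0],o[1],z])-[220,200]+.5)*5-.5)
print((proj(c,[o[0]+1,o[1],40])-proj(c,[o[0],o[1],40]))*5,(proj(c,[o[0],o[1]+1,40])-proj(c,[o[0],o[1],40]))*5)
E
```

```text
57 [430.42763411 210.6235849 ]
40 [430.89817011 244.75778883]
24 [431.3302831  276.10466296]
[ 2.10911716 -1.10170179] [-1.62453445 -1.39530281]
```

Emit:
{"api": "send_rows", "payload": {
  "delta_pos": [
    [0,0,0.012],
    [0,0,0.012],
    [0,0,0.01],
    [0,0,0.006],
    [0,0,0],
    [0,0,0]
  ],
  "yaw": [0,0,0,0,0,0],
  "claw": [140,140,140,140,140,140]
}}

```text
time: 12.52
tool_pos: [497.5, 55.0, 49.4]
tcp_rot: [-180.0, 0.0, -101.0]
force: [-0.5, 0.4, -0.4]
width: 0.45
```

Emit:
{"api": "send_rows", "payload": {
  "delta_pos": [
    [0,0,0],
    [0,0,0],
    [0,0,0],
    [0,0,0],
    [0,0,0]
  ],
  "yaw": [0,0,0,0,0],
  "claw": [255,255,255,255,255],
  "force": 60
}}

```text
time: 13.15
tool_pos: [497.6, 55.0, 49.8]
tcp_rot: [-180.0, 0.0, -101.0]
force: [-0.3, -1.1, 5.8]
width: 0.213
```

Emit:
{"api": "send_rows", "payload": {
  "delta_pos": [
    [-0.0005,0,0],
    [-0.0005,0,0],
    [-0.0005,0,0],
    [-0.0005,0,0],
    [-0.0005,0,0],
    [-0.0005,0,0],
    [0,0,0]
  ],
  "yaw": [0,0,0,0,0,0,0],
  "claw": [255,255,255,255,255,255,255]
}}

```text
time: 14.02
tool_pos: [498.2, 57.7, 49.8]
tcp_rot: [-180.0, 0.0, -101.0]
force: [-0.3, -4.5, 5.5]
width: 0.219
```

Sliding drag is about 4.5 N, with roughly 2 mm to go. Continuing in small steps.

Emit:
{"api": "send_rows", "payload": {
  "delta_pos": [
    [-0.0003,0,0],
    [-0.0003,0,0],
    [-0.0003,0,0],
    [-0.0003,0,0],
    [0,0,0]
  ],
  "yaw": [0,0,0,0,0],
  "claw": [255,255,255,255,255]
}}

```text
time: 14.65
tool_pos: [498.4, 58.8, 49.8]
tcp_rot: [-180.0, -0.0, -101.0]
force: [-1.2, -3.8, 5.8]
width: 0.22
```

Emit:
{"api": "send_rows", "payload": {
  "delta_pos": [
    [-0.0003,0,0],
    [-0.0003,0,0],
    [0,0,0]
  ],
  "yaw": [0,0,0],
  "claw": [255,255,255]
}}

```text
time: 15.02
tool_pos: [498.5, 59.4, 49.8]
tcp_rot: [-180.0, -0.0, -101.0]
force: [-1.0, -3.6, 5.8]
width: 0.217
```

Emit:
{"api": "send_rows", "payload": {
  "delta_pos": [
    [-0.0003,0,0],
    [-0.0003,0,0],
    [0,0,0]
  ],
  "yaw": [0,0,0],
  "claw": [255,255,255]
}}

```text
time: 15.4
tool_pos: [498.6, 59.7, 49.8]
tcp_rot: [-180.0, -0.0, -101.0]
force: [-1.2, -9.5, 6.6]
width: 0.216
```

Emit:
{"api": "send_rows", "payload": {
  "delta_pos": [
    [-0.0002,0,0],
    [0,0,0],
    [0,0,0]
  ],
  "yaw": [0,0,0],
  "claw": [255,255,255]
}}

```text
time: 15.78
tool_pos: [498.6, 59.8, 49.8]
tcp_rot: [-180.0, -0.0, -101.0]
force: [-0.8, -11.2, 6.0]
width: 0.216
```

Emit:
{"api": "send_rows", "payload": {
  "delta_pos": [
    [-0.0003,0,0],
    [0,0,0],
    [0,0,0]
  ],
  "yaw": [0,0,0],
  "claw": [255,255,255]
}}

```text
time: 16.15
tool_pos: [498.7, 59.9, 49.8]
tcp_rot: [-180.0, -0.0, -101.0]
force: [-0.6, -15.6, 7.5]
width: 0.212
```

```bash
python3 - <<'E'
from h import *
c=camera("scene"); o=robot.get_obs(); print(o["tool_pos"],o["force"],o["wrist_torque"])
cv2.imwrite("pics/f.png",cv2.resize(c["img"][200:300,220:380,::-1],None,fx=5,fy=5,interpolation=cv2.INTER_CUBIC))
E
```

```text
[498.72308202  59.87419361  49.84082884] [  0.2785441  -15.93414146   7.76550197] [-2.51261659  0.07913209  0.06716869]
```

View pics/f.png

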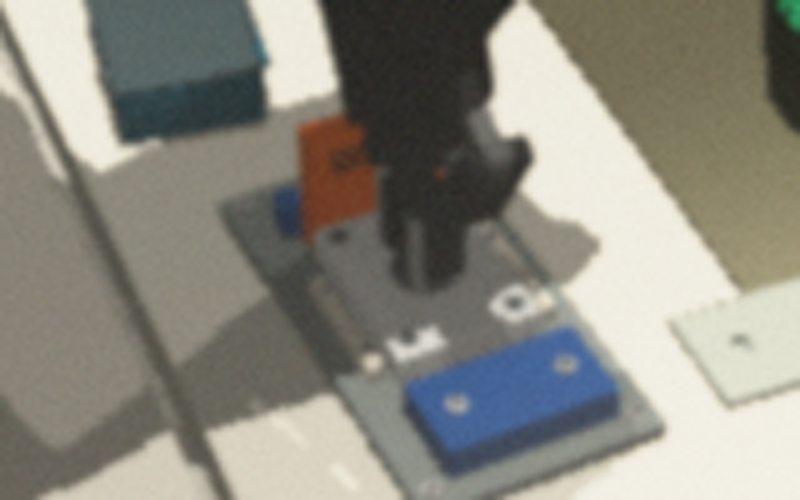

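Emit:
{"api": "send_rows", "payload": {
  "delta_pos": [
    [0,0,0],
    [0,0,0],
    [0,0,0],
    [0,0,0],
    [0,0,0],
    [0,0,0]
  ],
  "yaw": [0,0,0,0,0,0],
  "claw": [255,255,255,255,255,255]
}}

```text
time: 16.95
tool_pos: [498.7, 59.9, 49.8]
tcp_rot: [-180.0, -0.0, -101.0]
force: [-0.8, -15.5, 6.5]
width: 0.21
```

```bash
python3 -c "
from workcell import robot
print(robot.job_done()); o=robot.get_obs(); print(o['time'],o['tool_pos'],o['force'])"
```

```text
the job is handed in; nothing more can be done
None
the job is handed in; nothing more can be done
```

I stood the larger orange spacer in the wide gap, let it go, slid the plate by its knob until it was flush, and handed the job in while still pressing. No verdict was reported.

- **Spacer:** It touched down on the jig at the expected height (8 mm above its bench position, 4.6 N). After release, the scene picture showed it upright in the gap next to the thin stop.
- **Plate:** It slid about 5 mm with roughly 4 N of drag, then the force rose steadily. The gripper stopped about 7.0 mm along the jig in my measuring frame, which matches the 7.0 mm I worked out for flush.
- **Final push:** It held steady at about 15.5 N for 0.8 s before hand-in, with no motion in the readings. The gripper also felt about 6.5 N vertically.
- **Time:** Hand-in was at about 17 s.

**Checks that disagreed or were limited:**
- **Camera against arm:** Just before insertion, the scene camera put the spacer up to 1.8 mm farther along the jig than the arm did. I shifted it 0.8 mm to compensate, and it went in with no measurable side force.
- **Blocked views:** The arm hid the top camera's view at the jig. The gripper partly covers the spacer in the last scene picture, so flushness rests on force and position rather than a clear view.
- **Bystanders:** I did not measure their positions again, but nothing the arm did came near them.

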